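Demagnetise gusset plates before welding

ROBOT

A 6-joint arm with a two-finger parallel gripper is mounted at the origin on the work surface. World frame = base frame: x ahead of the robot, y to its left, z up, the work surface at z = 0. Lengths are in mm, angles in rad, forces in N, time in s.
With the tool pointing down it reaches from about 400 to 825 mm from the base axis. Payload 7 kg.
Tool frame: the origin (TCP) lies midway between the tips of the shut fingers; the grasp point (between the pads) lies 19 mm behind it; z points along the fingers, y is the line along which they close (so a half turn about z gives the same grasp; the last joint's range is limited). The gripper opens to 85 mm and grips with 20 to 120 N. Pads are 22 mm wide; open, the fingers measure 114 mm over their backs; the gripper's body (76 mm by 85 mm) begins 54 mm behind the grasp point. The pads swing forward as they close: fully open they stand 13 mm farther back than shut.
Start: joints at [1.519, 0.359, 0.012, 0, -1.224, -0.288], TCP at [224.984, 636.378, 231.302] pointing down, gripper open.
Joint ranges: [-3.07, 3.07], [-1.43, 2.12], [-1.02, 1.25], [-3.03, 1.67], [-3.05, -0], [-3.03, 3.03]. Speed limits (rad/s): [2.39, 2.39, 3.01, 3.14, 3.14, 3.14].

INTERFACE

Orientations are given as [roll, pitch, yaw] about the fixed x, y, z axes, in that order (R = Rz(yaw) Ry(pitch) Rx(roll)).
In Python, from rig import manip, vision, job gives the robot as it stands.
- The arm moves only by the shell command python3 -m creep 'ROWS' [FORCE]. ROWS is JSON, a list of rows, each a list of 5 numbers: the shift along the tool's x, y, z each as a share of 40 mm, from -1 to 1, then the turn about the tool's z as a share of 6 degrees, from -1 to 1, then the opening, from 0 (shut) to 1 (fully open). A call has 1 to 20 rows; each row shifts and turns the commanded pose from where the row before left it, along the tool's axes as they then stand; what a row does not reach is not made up. A row lasts 1/10 s, in which the tool goes at most 50 mm and 8.59 degrees, less where a joint would pass 70% of its speed; a pose out of reach is approached as far as the arm can. A call with a number of a shift or a turn outside -1 to 1 is refused whole. A call with a gripper value outside its range is refused whole. The fingers move at their own pace and stop on an object; FORCE is the grip in N (left out, the last holds). Time passes only in rows, so rows that do not move let the fingers close. It gives the time, the measured TCP pose, the force, the opening and the grip force at its end, in the units of the state.
- manip.read_state(): the state, without advancing time (a new reading comes with each control period).
- vision.read_camera(name): name is "scene" or "top" or "wrist"; returns (picture, depth): 400x640x3 uint8, red, green, blue; 400x640 float32, mm along the optical axis (not along the pixel's ray), 0 where there is no reading.
- vision.get_calibration(name): a dict with "fx", "fy", "cx", "cy" (pixels), "pose" (4x4, takes a point from camera to world coordinates); the wrist camera has in their place "tool_from_camera" (4x4, takes a point from camera to tool coordinates, whose origin is the TCP and whose axes are the flange's). Camera axes: x right, y up, looking along -z (the intrinsics and any distortion apply to the point x, -y, -z); pixel columns grow to the right and rows downward; lengths in mm; the calibration is good to about 2 mm. A picture is of the moment at which its call begins: read the wrist's pose just before it. get_calibration takes no time and is no camera call.
- job.close_job(): hands the job in; it is judged then, once.
The state is a dict: "time_s": time; "q": joint angles; "dq": joint speeds; "effort": joint torques, N m; "position": TCP position; "ee_rot": TCP orientation; "force": force on the tool from outside, world axes, zero at the start; "wrist_torque": the same for the moment, N m; "opening": finger opening in mm; "finger_force": force on a finger pad.
Only numpy, scipy, OpenCV 4.12 (cv2) and the standard library are available. Lean on these libraries where they do the work, as an engineer would, in place of code of your own. Each camera call takes 0.05 s, during which the arm holds its last target. There are 200 camera calls.

TASK

The dark steel gusset plates lying on the left must be demagnetised before welding: stack all of them squarely in one pile on the marked rectangle of the orange sled, let go, and then slide the sled with the whole pile along its track through the running blue coil to the far end stop. Unload the plates there into one square, flush pile on the marked rectangle of the green pad, long sides along the pad's, leaving the sled at the far end and the other things on the bench alone.

Things in the scene. Friction and masses are not known exactly. Their poses are not given: they have to be found in the camera images.
- demag: bench demagnetiser, fixed: a straight track 655 mm long (along y), 146 mm wide, running through a blue tunnel coil . Origin: on the table, on the centre line, below the coil; +y towards the loading end (left), x across. Track bed 4 mm thick; side rails 16 mm tall, inner faces x = +-61 mm, outer +-73 mm; black end stops 16 mm tall, inner faces y = +314 and -329 mm
- coil (a point): point in the middle of the coil's opening, 52 mm above the table. The coil reaches from y = -40 to +40 mm of the demagnetiser; its opening is 190 mm wide and 105 mm high above the table; outside it is 260 mm wide (x) and 150 mm tall, 158 mm over its black top plate. Too low for the gripper to go through
- sled: orange sled, loose, on the track bed between the rails: deck 116 mm (x) x 262 mm (y) x 12 mm; origin: centre of the underside; axes as the track's. A black 74 x 54 mm rectangle, long side along x, in the middle of the deck marks the pile's place. A white upright tab stands at each end. It starts near y = +170 mm of the demagnetiser; against the far stop it is at y = -198 mm
- tab_left (a point): top centre of the sled's left tab (loading end, sled y = +124 mm): 40 mm wide (x), 12 mm thick (y), standing 45 mm above the deck, top 57 mm above the sled's underside
- tab_right (a point): top centre of the sled's right tab (far end, sled y = -124 mm), same size; both tabs pass under the coil
- pad: green out-pad fixed on the table on the right, 90 mm (x) x 70 mm (y) x 6 mm, a white 74 x 54 mm rectangle on its top; origin: centre of its underside (top 6 mm above), x its long side
- plate1: dark steel gusset plate, loose, 70 mm (x) x 50 mm (y) x 10 mm, two black dots along its long axis; origin: centre of its underside; about 0.27 kg; two to four of the four plates are present (None when absent); all alike
- plate2: dark steel gusset plate, loose, 70 mm (x) x 50 mm (y) x 10 mm, two black dots along its long axis; origin: centre of its underside; about 0.27 kg; two to four of the four plates are present (None when absent); all alike
- plate3: dark steel gusset plate, loose, 70 mm (x) x 50 mm (y) x 10 mm, two black dots along its long axis; origin: centre of its underside; about 0.27 kg; two to four of the four plates are present (None when absent); all alike
- plate4: dark steel gusset plate, loose, 70 mm (x) x 50 mm (y) x 10 mm, two black dots along its long axis; origin: centre of its underside; about 0.27 kg; two to four of the four plates are present (None when absent); all alike
- bushing: brass bushing, a ring 46 mm across, 20 mm tall, on the table near the robot; not part of the job, to be left alone
- chip_hammer: chipping hammer 200 mm long, lying on the right; not part of the job, to be left alone
- spray_can: upright can 56 mm across, 170 mm tall, beyond the track; not part of the job, to be left alone
- magnet_square: red magnetic welding square, triangular frame about 100 mm, 14 mm thick, past the far end of the track; not part of the job, to be left alone
- c_clamp: dark steel C-clamp lying flat, about 150 x 80 mm, 16 mm thick, far left; not part of the job, to be left alone
- tip_tray: blue open tray 80 x 130 x 30 mm beyond the track; not part of the job, to be left alone

How it is judged:
By the outcome, as a careful person would: the job done as asked, in the order asked, and still so for the second after the job is handed in, with the robot touching nothing.
Of plate1, plate2, plate3, plate4 only 2 to 4 are there at a start; the rules pass over those that are not, and their reading is None.
At some moment in a run one of plate1, plate2, plate3, plate4 may be knocked a few centimetres aside while the robot is not near it.
It also fails if it takes over 210 s, if anything falls off the work surface, if the arm or the gripper's body presses on something with over 40 N, if the wrist force passes 120 N, or if a joint passes its speed limit or range.

## Working session

There is one attempt and no reset: what is moved stays moved. The work goes in short steps, Python scripts to look and compute and a shell command to move; the robot and the scene stay as the last step left them, time stands still between calls to the robot, and variables do not carry over. Pictures are saved under pics/ and viewed, at most 14 in all, crops included, and the job is handed in when it is done.

```bash
mkdir -p pics; ls
python3 - <<'E'
from rig import manip, vision
import cv2
s=manip.read_state(); print({k:s[k] for k in("time_s","position","ee_rot","opening")})
for n in("top","scene"):
    p,d=vision.read_camera(n); cv2.imwrite(f"pics/{n}0.png",p[:,:,::-1])
    c=vision.get_calibration(n); print(n,c)
print(vision.get_calibration("wrist"))
E
```

```text
pics
{'time_s': 0.0, 'position': array([224.84265691, 635.93279469, 230.3348799 ]), 'ee_rot': array([ 3.13988103e+00, -2.04985512e-04, -3.39926575e-01]), 'opening': 85.38565013590998}
top {'fx': 494.87225072369966, 'fy': 494.87225072369966, 'cx': 317.2061436892996, 'cy': 194.28178611455456, 'pose': array([[-2.76370238e-02,  9.82443787e-01, -1.84500408e-01,
         2.96175882e+02],
       [-9.99362356e-01, -2.29810652e-02,  2.73267499e-02,
        -2.90147446e+01],
       [ 2.26069798e-02,  1.85137993e-01,  9.82452466e-01,
         1.42271204e+03],
       [ 0.00000000e+00,  0.00000000e+00,  0.00000000e+00,
         1.00000000e+00]])}
scene {'fx': 388.67225822077023, 'fy': 388.67225822077023, 'cx': 321.8464656560451, 'cy': 194.56422425584765, 'pose': array([[ 3.62442623e-01, -7.27047516e-01,  5.83127134e-01,
         1.20703943e+03],
       [ 9.31933219e-01,  2.90538963e-01, -2.16996743e-01,
        -2.71115520e+02],
       [-1.16542095e-02,  6.22084416e-01,  7.82863436e-01,
         9.52719699e+02],
       [ 0.00000000e+00,  0.00000000e+00,  0.00000000e+00,
         1.00000000e+00]])}
{'fx': 336.53294486893066, 'fy': 336.53294486893066, 'cx': 322.0662265519373, 'cy': 193.2634020596418, 'tool_from_camera': array([[-6.44606550e-04,  9.51724048e-01,  3.06954265e-01,
         7.82988032e+01],
       [ 9.99999774e-01,  5.54062215e-04,  3.82115783e-04,
        -7.69515108e-01],
       [ 1.93597020e-04,  3.06954442e-01, -9.51724190e-01,
        -1.42915716e+02],
       [ 0.00000000e+00,  0.00000000e+00,  0.00000000e+00,
         1.00000000e+00]])}
```

View pics/top0.png

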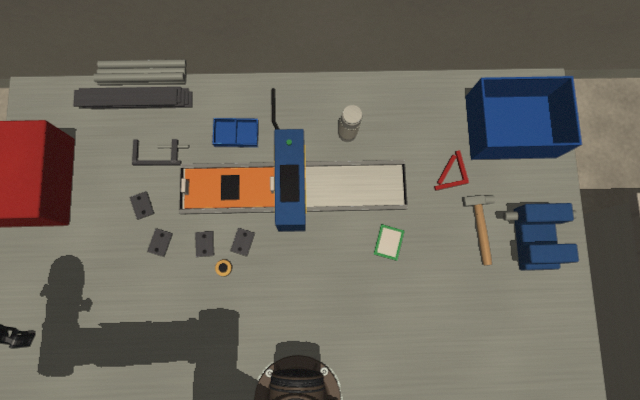

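View pics/scene0.png

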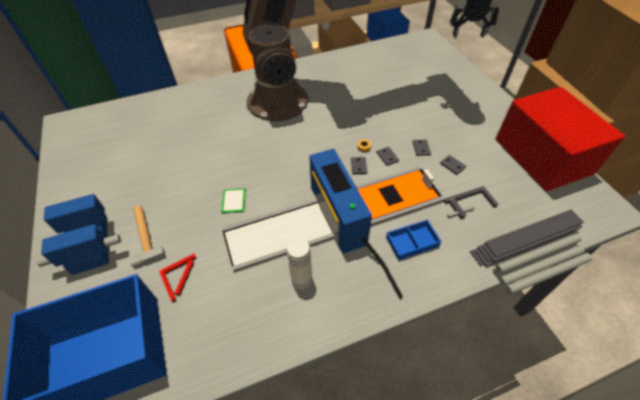

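The top view shows four plates at about (142,205), (160,242), (205,244) and (243,242). The sled's black mark is at (230,187), the tabs at (184,185) and (273,184), the coil at (289,180) and the pad at (390,242). The scene view also shows four plates.

```bash
cat > h.py <<'E'
import numpy as np, cv2, json
from scipy.spatial.transform import Rotation as R
from rig import manip, vision
def cam(n):
    s=manip.read_state(); p,d=vision.read_camera(n); c=vision.get_calibration(n)
    if n=="wrist":
        T=np.eye(4); T[:3,:3]=R.from_euler("xyz",s["ee_rot"]).as_matrix(); T[:3,3]=s["position"]
        c["pose"]=T@c["tool_from_camera"]
    return p,d,c
def ray(c,uv,z):
    uv=np.atleast_2d(uv).astype(float)
    v=np.c_[(uv[:,0]-c["cx"])/c["fx"],-(uv[:,1]-c["cy"])/c["fy"],-np.ones(len(uv))]@c["pose"][:3,:3].T
    o=c["pose"][:3,3]; return o+v*((z-o[2])/v[:,2])[:,None]
def rects(c,mask,z,lo=30,hi=110):
    "rectangles in the mask, cast on plane z: centre x,y, yaw of long side, long, short, pixel, fill"
    out=[]
    for k in cv2.findContours(mask.astype(np.uint8),cv2.RETR_EXTERNAL,cv2.CHAIN_APPROX_NONE)[0]:
        if len(k)<15: continue
        w=ray(c,k[:,0],z)[:,:2].astype(np.float32)
        (x,y),(a,b),t=cv2.minAreaRect(w)
        if b>a: a,b,t=b,a,t+90
        if lo<b and a<hi:
            f=cv2.contourArea(w)/(a*b); t=(t+90)%180-90
            out.append([round(float(q),1) for q in(x,y,t,a,b,*k[:,0].mean(0))]+[round(float(f),2)])
    return out
def go(x,y,z,yawdeg):
    "shift in tool axes (units of 40 mm) and turn (units of 6 deg) from the present pose"
    s=manip.read_state(); r=R.from_euler("xyz",s["ee_rot"])
    d=r.inv().apply(np.array([x,y,z])-s["position"])/40
    dy=-((yawdeg-np.degrees(s["ee_rot"][2])+90)%180-90)/6
    print("t",round(s["time_s"],1),"pos",s["position"].round(1),"yaw",np.degrees(s["ee_rot"][2]).round(1),"shift units",d.round(2),"turn units",round(dy,2))
E
python3 - <<'E'
from h import *
p,d,c=cam("top")
hsv=cv2.cvtColor(p,cv2.COLOR_RGB2HSV)
for u,v in((142,205),(160,246),(205,240),(230,187),(150,180),(120,250)): print(u,v,p[v,u],hsv[v,u])
m=(p.max(2)<75); m[:130]=0; m[255:]=0; m[:,:80]=0;m[:,260:]=0
for r in rects(c,m,10): print("dark",r)
pad=(hsv[...,0]>45)&(hsv[...,0]<80)&(hsv[...,1]>120); 
for r in rects(c,pad,6): print("pad",r)
o=(hsv[...,0]<18)&(hsv[...,1]>180)&(p[...,0]>150); o[:,300:]=0;o[:,:80]=0;o[260:]=0
for r in rects(c,o,16,60,300): print("sled",r)
tr=cv2.inRange(p,(150,150,140),(255,255,255)).astype(bool); tr[:150]=0;tr[220:]=0;tr[:,:300]=0;tr[:,410:]=0
for r in rects(c,tr,4,60,700): print("track",r)
E
```

```text
142 205 [71 67 64] [13 25 71]
160 246 [75 72 70] [12 17 75]
205 240 [75 72 69] [15 20 75]
230 187 [33 32 28] [24 39 33]
150 180 [137 134 118] [ 25  35 137]
120 250 [131 129 115] [ 26  31 131]
dark [436.1, 381.1, -18.3, 65.5, 49.5, 160.8, 241.7, 0.61]
dark [541.9, 435.9, 20.0, 68.6, 48.7, 141.8, 205.7, 0.89]
dark [589.6, 185.7, 0.1, 71.2, 49.3, 229.5, 186.8, 0.96]
pad [419.2, -269.3, -17.3, 86.6, 67.2, 388.4, 241.9, 0.93]
sled [587.9, 185.3, 89.8, 253.1, 113.1, 228.9, 187.1, 0.92]
track [586.8, -177.3, 89.8, 282.9, 117.9, 354.0, 185.6, 0.96]
```

```bash
python3 -c "
from h import *
go(542,436,140,20)
go(436,381,140,-18)
p,d,c=cam('top')
m=(p.max(2)<88); m[:130]=0; m[258:]=0; m[:,:80]=0;m[:,260:]=0
for r in rects(c,m,10): print('dark',r)"
```

```text
t 0.1 pos [224.9 636.  230.6] yaw -19.5 shift units [9.14 2.07 2.27] turn units -6.58
t 0.1 pos [224.9 636.  230.6] yaw -19.5 shift units [7.1  4.25 2.27] turn units -0.25
dark [428.2, 256.9, 0.6, 68.5, 50.9, 204.4, 243.4, 0.9]
dark [430.6, 148.4, -19.8, 68.7, 50.2, 242.3, 241.3, 0.9]
dark [434.8, 381.7, -18.8, 69.3, 51.2, 159.8, 241.8, 0.91]
dark [542.5, 436.2, 19.7, 71.7, 50.6, 141.7, 205.1, 0.9]
dark [589.2, 185.7, 0.1, 72.0, 49.3, 229.5, 186.9, 0.97]
```

```bash
python3 -m creep '[[0.71,0.42,0.2,0,1],[0.71,0.42,0.2,0,1],[0.71,0.42,0.2,0,1],[0.71,0.42,0.2,0,1],[0.71,0.42,0.2,0,1],[0.71,0.42,0.2,0,1],[0.71,0.42,0.2,0,1],[0.71,0.42,0.2,0,1],[0.71,0.42,0.2,0,1],[0.71,0.42,0.2,0,1],[0,0,0,0,1],[0,0,0,0,1]]'
cat >> h.py <<'E'
def plates(z,thr=88,name=None):
    p,d,c=cam("wrist")
    if name: cv2.imwrite(f"pics/{name}.png",p[:,:,::-1])
    m=cv2.morphologyEx((p.max(2)<thr).astype(np.uint8),cv2.MORPH_CLOSE,np.ones((5,5)))
    return [r for r in rects(c,m,z) if r[3]<90]
E
python3 -c "
from h import *
for r in plates(10,name='w1'): print(r)
go(436,381,140,-18)"
```

```text
time_s: 1.4
position: [437.2, 382.6, 151.1]
ee_rot: [3.141, 0.0, -0.341]
force: [-0.1, -0.4, 1.1]
opening: 85.3
finger_force: 0.0
[511.1, 643.5, -36.0, 80.4, 32.9, 10.7, 194.7, 0.54]
[430.8, 258.8, 2.3, 72.6, 51.4, 458.0, 137.5, 0.61]
[433.3, 152.2, -18.8, 70.5, 58.7, 593.5, 88.0, 0.92]
t 1.4 pos [436.9 383.3 151.4] yaw -19.5 shift units [-0.    0.06  0.28] turn units -0.25
```

View pics/w1.png

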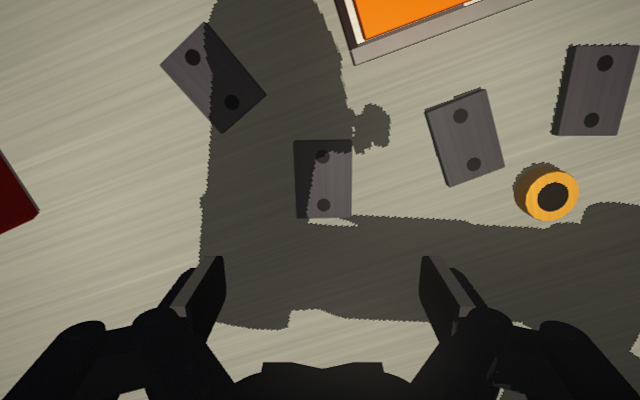

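The wrist view shows plate B at about (322,180), plates at (213,78), (465,137) and (598,90), and the bushing at (546,193). Shadows upset the colour mask, so I'll use a height mask from depth.

```bash
cat >> h.py <<'E'
def hmap(c,d):
    v,u=np.mgrid[0:400,0:640]
    P=np.stack([(u-c["cx"])/c["fx"]*d,-(v-c["cy"])/c["fy"]*d,-d],-1)
    return P@c["pose"][:3,:3].T+c["pose"][:3,3]
def plates(z,name=None,n="wrist",tol=5):
    "plates with top face at height z, by depth"
    p,d,c=cam(n)
    if name: cv2.imwrite(f"pics/{name}.png",p[:,:,::-1])
    h=hmap(c,d)[...,2]
    m=cv2.medianBlur(((abs(h-z)<tol)&(d>0)).astype(np.uint8),5)
    return [r for r in rects(c,m,z) if r[3]<90]
E
python3 -c "
from h import *
for r in plates(10): print(r)
p,d,c=cam('wrist');h=hmap(c,d)[...,2]
print(h[180,300:345:8],h[245,300:345:8],h[50,400:480:10])"
```

```text
[435.9, 382.8, -18.8, 70.6, 49.8, 324.2, 177.6, 0.97]
[428.7, 257.4, 2.5, 70.7, 51.1, 467.3, 137.2, 0.97]
[431.7, 150.7, -19.5, 69.6, 53.7, 597.2, 89.3, 0.97]
[543.7, 437.4, 19.6, 70.2, 50.5, 214.7, 77.4, 0.98]
[ 8.89735642 10.02200534 11.10027463 10.40358157  9.61317938 10.3007376 ] [ 0.89243835 -0.51810692 -0.27482265  0.12759123  0.36479399  0.49582855] [ 0.60474971 -0.17308633 -0.01053867  1.12382879  0.70515707  1.19508193
  0.6550749   0.09981732]
```

```bash
python3 -m creep '[[-0.03,0,1,-0.1,1],[0,0,1,0,1],[0,0,0.9,0,1],[0,0,0.5,0,1],[0,0,0.35,0,1],[0,0,0,0,1],[0,0,0,0,1]]'; python3 -m creep '[[0,0,0,0,0],[0,0,0,0,0],[0,0,0,0,0],[0,0,0,0,0],[0,0,0,0,0],[0,0,0,0,0],[0,0,0,0,0]]' 60
```

```text
time_s: 2.25
position: [435.4, 384.6, 1.7]
ee_rot: [-3.142, -0.0, -0.328]
force: [0.1, 0.8, 0.9]
opening: 85.8
finger_force: 0.0
time_s: 2.95
position: [435.9, 384.3, 2.8]
ee_rot: [-3.14, -0.0, -0.329]
force: [-3.6, -0.9, 7.4]
opening: 47.8
finger_force: 60.6
```

```bash
python3 -m creep '[[0,0,-0.5,0,0],[0,0,-1,0,0],[0,0,-1,0,0],[0,0,-0.5,0,0],[0,0,0,0,0],[0,0,0,0,0]]'; python3 -c "
from h import *
s=manip.read_state()
for z in (s['position'][2]+4,):
  for r in plates(z,name='w2',tol=8): print(r)
p,d,c=cam('wrist');h=hmap(c,d)[...,2]
print(h[230:330:10,322])
go(589.5,185.7,110,0)"
```

```text
time_s: 3.55
position: [435.3, 383.5, 121.5]
ee_rot: [-3.141, 0.0, -0.33]
force: [-0.3, -0.7, -3.6]
opening: 47.3
finger_force: 62.9
[435.2, 384.2, -18.9, 73.4, 62.7, 322.7, 255.4, 0.81]
[128.15086438 127.38896327 127.83859924 126.70075487 127.65464861
 127.62121452 128.50461495 127.66751985 128.42575402 128.09099186]
t 3.6 pos [435.  382.9 120.1] yaw -18.9 shift units [5.25 3.41 0.25] turn units -3.15
```

View pics/w2.png

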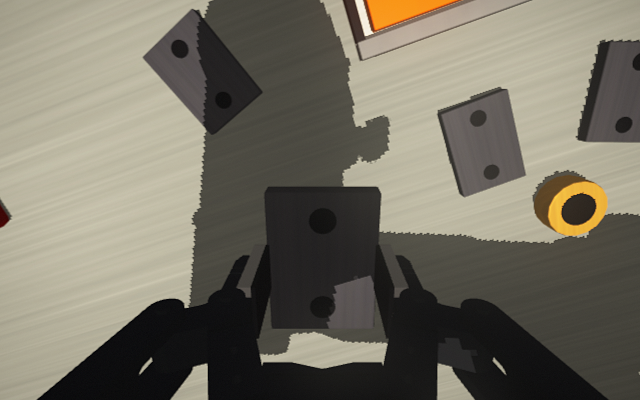

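Plate B is held squarely, centred at (322,257) in the picture, with its underside about 3 mm below the TCP. Next I'll look at the sled's mark.

```bash
python3 -m creep '[[0.48,0.7,0,0,0],[0.48,0.7,0,0,0],[0.48,0.7,0,0,0],[0.48,0.7,0,0,0],[0.48,0.7,0,0,0],[0.48,0.7,0,0,0],[0,0,0,-0.8,0],[0,0,0,-0.8,0],[0,0,0,-0.8,0],[0,0,0,-0.75,0],[0,0,0,0,0],[0,0,0,0,0],[0,0,0,0,0]]'
cat >> h.py <<'E'
def mark(z,name=None):
    "black rectangle inside the orange deck"
    p,d,c=cam("wrist")
    if name: cv2.imwrite(f"pics/{name}.png",p[:,:,::-1])
    h=cv2.cvtColor(p,cv2.COLOR_RGB2HSV)
    o=((h[...,0]<20)&(h[...,1]>150)).astype(np.uint8); o=cv2.morphologyEx(o,cv2.MORPH_CLOSE,np.ones((3,3)))
    return [r for r in rects(c,(o==0)*1,z,40,90)]
E
python3 -c "
from h import *
print(mark(16,'w3'))
s=manip.read_state(); print(plates(s['position'][2]+7,tol=5)); go(590,187,40,0)"
```

```text
time_s: 4.95
position: [490.1, 187.4, 120.8]
ee_rot: [3.141, 0.001, -0.001]
force: [-0.8, -1.5, -2.6]
opening: 47.3
finger_force: 63.0
[]
[[491.3, 188.2, -0.1, 70.9, 61.4, 322.6, 256.1, 0.81]]
t 5.0 pos [490.2 187.4 121.1] yaw -0.0 shift units [2.5  0.01 2.03] turn units -0.0
```

View pics/w3.png

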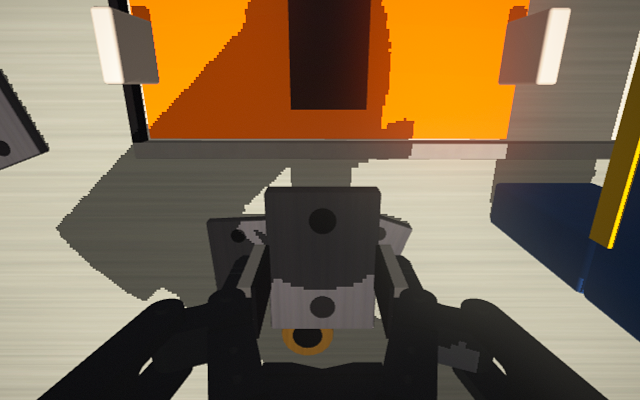

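The mark is cut off at the top (near edge at row 109, cols 292–367). I'll move 40 mm closer.

```bash
python3 -m creep '[[0.6,0,0,0,0],[0.4,0,0,0,0],[0,0,0,0,0],[0,0,0,0,0]]'
python3 -c "
from h import *
print(mark(16)); print(mark(16))
go(590,187,40,0)"
```

```text
time_s: 5.45
position: [530.0, 187.3, 120.8]
ee_rot: [3.141, 0.001, -0.001]
force: [0.3, -1.0, -2.6]
opening: 47.1
finger_force: 63.0
[]
[]
t 5.5 pos [529.7 187.3 121.1] yaw 0.0 shift units [1.51 0.01 2.03] turn units 0.0
```

```bash
sed -i 's/RETR_EXTERNAL/RETR_LIST/' h.py
python3 -c "
from h import *
print(mark(16,'w4')); print(mark(16))
p=cv2.imread('pics/w4.png')[:,:,::-1]; print(p[40:190:15,322].tolist(), p[100,230:420:20].tolist())"
```

```text
[]
[]
[[160, 65, 10], [162, 66, 8], [42, 23, 19], [40, 22, 17], [40, 21, 16], [40, 21, 18], [40, 20, 14], [42, 19, 14], [44, 20, 15], [167, 68, 7]] [[167, 67, 3], [166, 67, 3], [165, 66, 3], [135, 54, 8], [36, 19, 16], [43, 21, 16], [60, 25, 16], [179, 70, 2], [255, 168, 0], [255, 169, 0]]
```

Orange bounce light on the black gives it a low hue; I'll use brightness of red instead.

```bash
sed -i 's/o=((h\[...,0\]<20)&(h\[...,1\]>150)).astype(np.uint8)/o=(p[...,0]>100).astype(np.uint8)/' h.py
python3 -c "
from h import *
print(mark(16)); print(mark(16))
go(590,187,40,0)"
```

```text
[[589.0, 183.8, -0.2, 73.7, 53.8, 328.4, 109.5, 0.98]]
[[589.0, 183.8, -0.3, 73.7, 53.8, 328.6, 109.8, 0.98]]
t 5.8 pos [529.9 187.6 121.5] yaw 0.0 shift units [1.5  0.02 2.04] turn units 0.01
```

```bash
python3 -m creep '[[0.7,0.05,0,0,0],[0.75,0.05,0,0,0],[0,0,0.8,0,0],[0,0,0.9,0,0],[0,0,0.5,0,0],[0,0,0.2,0,0],[0,0,0,0,0],[0,0,0,0,0]]'; python3 -c "
from h import *
go(588.2,183.4,20.5,0)"
```

```text
time_s: 6.55
position: [589.1, 184.1, 26.5]
ee_rot: [-3.141, -0.002, 0.001]
force: [0.5, -0.2, -1.2]
opening: 47.7
finger_force: 63.0
t 6.5 pos [589.1 184.1  26.5] yaw 0.1 shift units [-0.02  0.02  0.15] turn units 0.01
```

```bash
python3 -m creep '[[-0.01,0.01,0.1,0,0],[0,0,0.06,0,0],[0,0,0,0,0],[0,0,0,0,0]]';python3 -m creep '[[0,0,0.03,0,0],[0,0,0.03,0,0],[0,0,0,0,0],[0,0,0,0,0]]'
```

```text
time_s: 6.95
position: [588.0, 183.2, 19.2]
ee_rot: [-3.141, -0.0, 0.001]
force: [-0.6, 0.5, -2.4]
opening: 47.7
finger_force: 63.0
time_s: 7.35
position: [588.1, 183.3, 18.7]
ee_rot: [-3.141, -0.001, 0.001]
force: [-6.1, 0.2, 16.3]
opening: 47.7
finger_force: 65.1
```

```bash
python3 -m creep '[[0,0,-0.02,0,1],[0,0,0,0,1],[0,0,0,0,1],[0,0,0,0,1],[0,0,-0.5,0,1],[0,0,-1,0,1],[0,0,-1,0,1],[-0.7,0,-0.2,0,1],[-0.8,0,0,0,1],[0,0,0,0,1],[0,0,0,0,1]]'; python3 -c "
from h import *
print(plates(26,'w5',tol=3)); print(mark(16)); go(428.7,257.4,130,2.5)"
```

```text
time_s: 8.45
position: [527.8, 183.3, 125.8]
ee_rot: [-3.141, -0.001, 0.001]
force: [0.5, 0.2, -0.4]
opening: 85.4
finger_force: 0.0
[[588.4, 183.9, 0.0, 69.1, 49.9, 322.6, 108.6, 0.98]]
[[542.1, 410.1, -16.3, 85.7, 44.7, 19.9, 166.8, 0.57], [589.1, 183.7, -0.2, 73.9, 54.0, 322.9, 107.3, 0.98]]
t 8.6 pos [528.5 183.3 125.3] yaw 0.0 shift units [-2.49 -1.85 -0.12] turn units -0.41
```

View pics/w5.png

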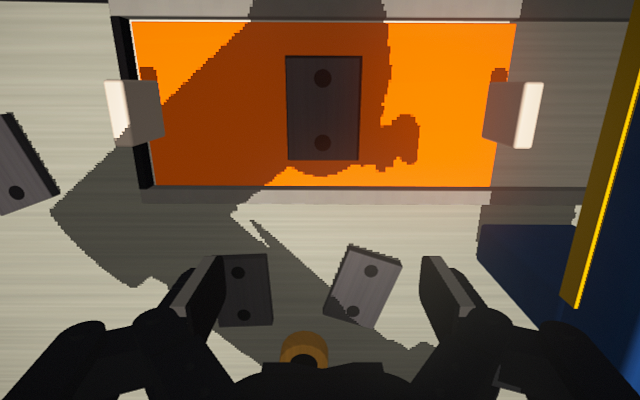

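Plate 1 lies squarely in the mark (pixel (323,108)). Next is plate C.

```bash
python3 -m creep '[[-0.62,-0.46,0,0,1],[-0.62,-0.46,0,0,1],[-0.62,-0.46,0,0,1],[-0.62,-0.46,0,-0.2,1],[0,0,0,0,1],[0,0,0,0,1]]'; python3 -c "
from h import *
for r in plates(10): print(r)
go(428.7,257.4,0,1.5)"
```

```text
time_s: 9.15
position: [428.9, 257.3, 125.2]
ee_rot: [3.141, -0.0, 0.023]
force: [0.2, 1.1, 0.6]
opening: 85.6
finger_force: 0.0
[428.9, 256.6, 2.6, 70.6, 49.9, 324.0, 185.3, 0.97]
[431.7, 150.0, -19.3, 69.8, 51.9, 457.7, 185.2, 0.97]
[538.3, 434.3, 19.6, 59.5, 52.4, 71.4, 35.2, 0.83]
t 9.2 pos [429.2 256.9 125.1] yaw 1.2 shift units [-0.01 -0.01  3.13] turn units -0.04
```

```bash
python3 -m creep '[[0,0,0.8,-0.22,1],[0,0,1,0,1],[0,0,0.8,0,1],[0,0,0.5,0,1],[0,0,0,0,1],[0,0,0,0,0],[0,0,0,0,0],[0,0,0,0,0],[0,0,0,0,0],[0,0,0,0,0],[0,0,0,0,0],[0,0,0,0,0]]' 60; python3 -m creep '[[0,0,-0.6,0,0],[0,0,-1,0,0],[0,0,-1,0.25,0],[0,0,-0.4,0.2,0],[0,0,0,0,0],[0,0,0,0,0]]'; python3 -c "
from h import *
s=manip.read_state()
print(plates(s['position'][2]+7,tol=5)); go(530,183.3,121,0)"
```

```text
time_s: 10.4
position: [429.6, 257.3, 3.1]
ee_rot: [-3.14, -0.002, 0.045]
force: [0.9, -2.0, 5.8]
opening: 47.4
finger_force: 60.7
time_s: 11.0
position: [428.3, 256.5, 121.5]
ee_rot: [-3.14, -0.0, -0.002]
force: [-0.2, 0.0, -3.1]
opening: 47.4
finger_force: 63.1
[[428.3, 257.3, -0.1, 70.7, 61.4, 322.4, 258.7, 0.8]]
t 11.1 pos [428.  256.1 120.7] yaw -0.1 shift units [ 2.55  1.81 -0.01] turn units -0.02
```

```bash
python3 -m creep '[[0.62,0.45,0,0,0],[0.62,0.45,0,0,0],[0.62,0.45,0,0,0],[0.69,0.46,0,0,0],[0,0,0,0,0],[0,0,0,0,0]]'; python3 -c "
from h import *
print(plates(26,tol=3)); go(588.7,183.3,31,0)"
```

```text
time_s: 11.65
position: [529.9, 182.8, 119.2]
ee_rot: [3.14, 0.003, -0.004]
force: [0.4, 0.8, -1.7]
opening: 47.5
finger_force: 63.1
[[588.7, 184.0, -0.0, 69.5, 49.9, 321.1, 111.4, 0.98]]
t 11.7 pos [529.5 183.3 119.6] yaw -0.2 shift units [ 1.49 -0.01  2.21] turn units -0.03
```

```bash
python3 -m creep '[[0.7,0,0,-0.03,0],[0.78,0,0,0,0],[0,0,0.7,0,0],[0,0,0.8,0,0],[0,0,0.5,0,0],[0,0,0.2,0,0],[0,0,0,0,0],[0,0,0,0,0]]'; python3 -m creep '[[0,0,0.04,0,0],[0,0,0,0,0],[0,0,0,0,0]]'
```

```text
time_s: 12.5
position: [590.0, 184.7, 34.2]
ee_rot: [-3.141, -0.001, 0.002]
force: [0.2, -0.4, -1.8]
opening: 47.5
finger_force: 63.1
time_s: 12.8
position: [590.0, 184.2, 32.5]
ee_rot: [-3.141, -0.001, 0.001]
force: [-0.4, -0.8, -2.2]
opening: 47.6
finger_force: 63.1
```

```bash
python3 -m creep '[[-0.02,0.02,0.05,0,0],[0,0,0,0,0],[0,0,0,0,0]]'; python3 -m creep '[[0,0,0.03,0,0],[0,0,0,0,0],[0,0,0,0,0]]'
```

```text
time_s: 13.1
position: [588.8, 183.0, 29.7]
ee_rot: [3.141, 0.0, 0.0]
force: [-0.1, -0.5, -2.0]
opening: 47.4
finger_force: 63.1
time_s: 13.4
position: [589.0, 183.1, 29.2]
ee_rot: [-3.142, -0.0, 0.001]
force: [-2.5, -0.7, 6.4]
opening: 47.4
finger_force: 64.1
```

Contact. Release, back off and check.

```bash
python3 -m creep '[[0,0,0,0,1],[0,0,0,0,1],[0,0,0,0,1],[0,0,0,0,1],[0,0,-0.5,0,1],[0,0,-1,0,1],[0,0,-0.8,0,1],[-0.7,0,0,0,1],[-0.8,0,0,0,1],[0,0,0,0,1],[0,0,0,0,1]]'; python3 -c "
from h import *
print(plates(36,tol=4)); print(mark(16)); go(431.7,150,125,-19.3)"
```

```text
time_s: 14.5
position: [528.8, 183.4, 121.1]
ee_rot: [-3.141, -0.001, 0.002]
force: [0.7, -0.1, -0.0]
opening: 85.1
finger_force: 0.0
[[488.7, 27.5, -59.1, 64.9, 30.9, 528.0, 252.4, 0.15], [587.7, 183.8, 0.1, 69.2, 49.8, 323.1, 112.4, 0.99]]
[[542.6, 408.1, -16.3, 83.7, 41.0, 17.8, 169.9, 0.55], [587.1, 183.9, 0.0, 78.0, 54.5, 322.8, 111.1, 0.98]]
t 14.6 pos [529.6 183.4 120.7] yaw 0.0 shift units [-2.45  0.83 -0.11] turn units 3.22
```

```bash
python3 -m creep '[[-0.81,0.27,0,0,1],[-0.82,0.28,0,0,1],[-0.82,0.28,0,0,1],[0,0,0,0.8,1],[0,0,0,0.8,1],[0,0,0,0.8,1],[0,0,0,0.82,1],[0,0,0,0,1],[0,0,0,0,1]]'; python3 -c "
from h import *
for r in plates(10): print(r)
go(431.7,150,1,-19.3)"
```

```text
time_s: 15.5
position: [431.3, 149.9, 120.3]
ee_rot: [3.141, 0.0, -0.335]
force: [-0.5, -0.3, 0.1]
opening: 84.9
finger_force: 0.0
[431.8, 148.7, -19.2, 69.8, 49.9, 324.3, 185.8, 0.98]
t 15.6 pos [431.2 149.9 120.4] yaw -19.2 shift units [ 0.01 -0.01  2.98] turn units 0.02
```

```bash
python3 -m creep '[[0.02,0.02,0.8,0,1],[0,0,1,0,1],[0,0,0.7,0,1],[0,0,0.48,0,1],[0,0,0,0,1],[0,0,0,0,0],[0,0,0,0,0],[0,0,0,0,0],[0,0,0,0,0],[0,0,0,0,0],[0,0,0,0,0],[0,0,0,0,0]]' 60; python3 -m creep '[[0,0,-0.6,0,0],[0,0,-1,0,0],[0,0,-1,-0.8,0],[0,0,-0.4,-0.8,0],[0,0,0,-0.8,0],[0,0,0,-0.8,0],[0,0,0,0,0],[0,0,0,0,0]]'; python3 -c "
from h import *
s=manip.read_state()
print(plates(s['position'][2]+7,tol=5)); go(530,183.3,122,0)"
```

```text
time_s: 16.75
position: [432.1, 149.5, 3.0]
ee_rot: [-3.139, -0.001, -0.336]
force: [-2.2, -0.6, 9.3]
opening: 47.5
finger_force: 60.2
time_s: 17.55
position: [431.3, 148.8, 121.8]
ee_rot: [-3.141, -0.001, -0.004]
force: [-0.3, 0.3, -3.0]
opening: 47.4
finger_force: 63.3
[[432.0, 149.6, -0.2, 71.0, 61.3, 322.4, 257.3, 0.8]]
t 17.6 pos [431.3 148.8 121.6] yaw -0.2 shift units [ 2.46 -0.87 -0.01] turn units -0.04
```

```bash
python3 -m creep '[[0.62,-0.22,0,0,0],[0.62,-0.22,0,0,0],[0.62,-0.22,0,-0.04,0],[0.6,-0.21,0,0,0],[0,0,0,0,0],[0,0,0,0,0]]'; python3 -c "
from h import *
print(plates(36,tol=3)); go(588.5,183.3,41,0)"
```

```text
time_s: 18.2
position: [529.5, 183.3, 120.5]
ee_rot: [3.141, 0.002, 0.001]
force: [-0.6, 1.4, -1.8]
opening: 47.5
finger_force: 63.3
[[587.7, 183.7, 0.1, 69.2, 49.8, 322.7, 113.4, 0.99]]
t 18.2 pos [529.1 183.1 120.6] yaw 0.1 shift units [ 1.49 -0.    1.99] turn units 0.01
```

```bash
python3 -m creep '[[0.7,0,0,0,0],[0.75,0,0,0,0],[0,0,0.7,0,0],[0,0,0.8,0,0],[0,0,0.4,0,0],[0,0,0.1,0,0],[0,0,0,0,0],[0,0,0,0,0],[0,0,0,0,0],[0,0,0,0,0]]'
```

```text
time_s: 19.25
position: [588.3, 184.1, 42.4]
ee_rot: [-3.141, -0.002, 0.003]
force: [-0.2, -0.6, -2.1]
opening: 47.4
finger_force: 63.3
```

```bash
python3 -m creep '[[0,0.02,0.06,0,0],[0,0,0,0,0],[0,0,0,0,0]]'; python3 -m creep '[[0,0,0.03,0,0],[0,0,0,0,0],[0,0,0,0,0]]'
```

```text
time_s: 19.55
position: [588.0, 183.1, 39.2]
ee_rot: [-3.141, -0.001, 0.003]
force: [-0.0, 0.1, 0.1]
opening: 47.3
finger_force: 63.6
time_s: 19.85
position: [588.1, 183.1, 39.1]
ee_rot: [-3.141, -0.001, 0.003]
force: [-4.7, -0.7, 10.1]
opening: 47.5
finger_force: 64.7
```

```bash
python3 -m creep '[[0,0,0,0,1],[0,0,0,0,1],[0,0,0,0,1],[0,0,0,0,1],[0,0,-0.5,0,1],[0,0,-1,0,1],[0,0,-0.6,0,1],[-0.7,0,0,0,1],[-0.8,0,0,0,1],[0,0,0,0,1],[0,0,0,0,1]]'; python3 -c "
from h import *
print(plates(46,tol=4)); print(mark(16)); go(543.7,437.4,125,19.6); print(plates(10,n='top'))"
```

```text
time_s: 20.95
position: [527.7, 183.0, 122.2]
ee_rot: [-3.141, -0.001, 0.004]
force: [0.8, 0.1, -0.7]
opening: 85.6
finger_force: 0.0
[[487.5, 32.4, -53.9, 57.3, 30.1, 529.0, 258.2, 0.16], [587.8, 183.6, 0.2, 68.9, 49.8, 322.9, 111.3, 0.99]]
[[542.4, 408.3, -16.2, 84.0, 41.1, 18.0, 167.8, 0.56], [585.9, 183.8, 0.1, 79.7, 56.6, 322.4, 111.1, 0.98]]
t 21.1 pos [528.5 183.1 121.9] yaw 0.2 shift units [ 0.4  -6.36 -0.08] turn units -3.24
[[44.5, 86.5, -28.6, 78.1, 31.4, 265.7, 384.2, 0.42], [96.5, -10.8, 81.4, 77.2, 30.1, 300.6, 361.8, 0.65], [417.8, -269.9, -17.4, 89.1, 66.6, 389.3, 242.0, 0.84], [545.8, -270.9, 88.6, 40.9, 35.5, 386.7, 199.1, 0.37], [541.1, -111.6, -27.9, 46.2, 35.0, 330.9, 201.3, 0.39], [588.5, -141.2, -50.4, 45.4, 42.0, 341.4, 184.0, 0.34], [626.7, -490.8, -36.5, 74.1, 73.3, 457.2, 166.7, 0.16], [750.1, 133.5, 55.6, 54.0, 30.6, 246.8, 133.2, 0.28]]
```

```bash
python3 -m creep '[[0.05,-0.8,0,0,1],[0.05,-0.8,0,0,1],[0.05,-0.8,0,0,1],[0.05,-0.8,0,0,1],[0.05,-0.8,0,0,1],[0.05,-0.8,0,0,1],[0.05,-0.8,0,0,1],[0.05,-0.76,0,0,1],[0,0,0,-0.8,1],[0,0,0,-0.8,1],[0,0,0,-0.8,1],[0,0,0,-0.84,1],[0,0,0,0,1],[0,0,0,0,1]]'; python3 -c "
from h import *
for r in plates(10): print(r)
go(543.7,437.4,1,19.6)"
```

```text
time_s: 22.5
position: [543.5, 437.2, 121.1]
ee_rot: [3.141, 0.0, 0.339]
force: [-0.6, 0.4, 0.3]
opening: 84.9
finger_force: 0.0
[544.4, 438.0, 19.5, 70.1, 49.9, 322.6, 185.8, 0.98]
t 22.6 pos [543.4 437.2 121.2] yaw 19.4 shift units [ 0.01 -0.    3.01] turn units -0.03
```

```bash
python3 -m creep '[[0.02,-0.01,0.8,-0.02,1],[0,0,1,0,1],[0,0,0.7,0,1],[0,0,0.5,0,1],[0,0,0,0,1],[0,0,0,0,0],[0,0,0,0,0],[0,0,0,0,0],[0,0,0,0,0],[0,0,0,0,0],[0,0,0,0,0],[0,0,0,0,0]]' 60; python3 -m creep '[[0,0,-0.6,0,0],[0,0,-1,0,0],[0,0,-1,0.8,0],[0,0,-0.4,0.8,0],[0,0,0,0.8,0],[0,0,0,0.84,0],[0,0,0,0,0],[0,0,0,0,0]]'; python3 -c "
from h import *
s=manip.read_state()
print(plates(s['position'][2]+7,tol=5)); go(530,183.3,122,0)"
```

```text
time_s: 23.75
position: [544.7, 438.9, 4.1]
ee_rot: [-3.14, -0.003, 0.344]
force: [-1.1, -0.1, 6.5]
opening: 47.3
finger_force: 61.0
time_s: 24.55
position: [543.6, 437.8, 121.9]
ee_rot: [-3.141, 0.0, 0.007]
force: [0.6, 0.2, -3.8]
opening: 47.1
finger_force: 62.4
[[543.8, 438.3, 0.4, 70.1, 60.9, 322.7, 257.7, 0.8]]
t 24.6 pos [543.6 437.8 121.7] yaw 0.4 shift units [-0.38  6.36 -0.01] turn units 0.07
```

```bash
python3 -m creep '[[0,0.5,-0.2,0.07,0],[-0.05,0.8,0,0,0],[-0.05,0.8,0,0,0],[-0.05,0.8,0,0,0],[-0.05,0.8,0,0,0],[-0.05,0.8,0,0,0],[-0.05,0.8,0,0,0],[-0.05,0.8,0.2,0,0],[0,0.26,0,0,0],[0,0,0,0,0],[0,0,0,0,0]]'; python3 -c "
from h import *
print(plates(46,tol=3)); go(588.5,183.1,51,0)"
```

```text
time_s: 25.7
position: [529.7, 183.7, 122.3]
ee_rot: [-3.141, -0.001, -0.002]
force: [0.7, 0.7, -3.2]
opening: 47.0
finger_force: 62.5
[[587.7, 183.7, 0.2, 69.8, 49.8, 323.5, 114.8, 0.97]]
t 25.8 pos [529.7 184.2 122.2] yaw -0.1 shift units [1.47 0.03 1.78] turn units -0.02
```

```bash
python3 -m creep '[[0.7,0.02,0,0,0],[0.77,0,0,0,0],[0,0,0.6,0,0],[0,0,0.7,0,0],[0,0,0.4,0,0],[0,0,0.06,0,0],[0,0,0,0,0],[0,0,0,0,0],[0,0,0,0,0],[0,0,0,0,0]]'
```

```text
time_s: 26.75
position: [588.2, 182.9, 51.8]
ee_rot: [-3.141, -0.001, -0.002]
force: [-0.6, -0.1, -3.3]
opening: 46.9
finger_force: 69.0
```

```bash
python3 -m creep '[[0,0,0.05,0,0],[0,0,0,0,0],[0,0,0,0,0]]'; python3 -m creep '[[0,0,0.03,0,0],[0,0,0,0,0],[0,0,0,0,0]]'
```

```text
time_s: 27.05
position: [588.5, 182.8, 50.0]
ee_rot: [-3.141, -0.001, -0.002]
force: [-0.6, 0.4, 4.0]
opening: 47.4
finger_force: 70.0
time_s: 27.35
position: [588.6, 182.7, 49.8]
ee_rot: [-3.141, -0.002, -0.002]
force: [-4.7, -0.1, 13.0]
opening: 47.2
finger_force: 71.3
```

```bash
python3 -m creep '[[0,0,0,0,1],[0,0,0,0,1],[0,0,0,0,1],[0,0,0,0,1],[0,0,-0.5,0,1],[0,0,-1,0,1],[0,0,-0.8,0,1],[-0.7,0,-0.5,0,1],[-0.8,0,-0.5,0,1],[0,0,0,0,1],[0,0,0,0,1]]'; python3 -c "
from h import *
print(plates(56,name='w6',tol=4)); go(588.2,308,120,0)
p,d,c=cam('top'); P=hmap(c,d); m=(P[...,2]>125)&(P[...,2]<185)&(P[...,0]>480)&(P[...,0]<720)&(abs(P[...,1])<120)
Q=P[m]; print('coil',len(Q),np.percentile(Q,[1,50,99],axis=0).round(0))
p,d,c=cam('wrist'); P=hmap(c,d); m=(P[...,2]>58)&(P[...,2]<66)&(abs(P[...,0]-588)<40)&(P[...,1]>240)
Q=P[m]; print('tab',len(Q), np.percentile(Q,[2,50,98],axis=0).round(1) if len(Q) else '')"
```

```text
time_s: 28.45
position: [528.0, 183.0, 181.0]
ee_rot: [-3.14, -0.002, -0.002]
force: [-0.3, -0.7, -1.0]
opening: 85.0
finger_force: 0.0
[[587.5, 183.6, -0.5, 69.5, 49.9, 322.8, 108.0, 0.98]]
t 28.5 pos [528.1 182.9 180.2] yaw -0.1 shift units [ 1.49 -3.13  1.51] turn units -0.02
coil 2625 [[483. -32. 145.]
 [595.   7. 151.]
 [714.  46. 161.]]
tab 892 [[570.8 301.   58.4]
 [590.4 306.1  61.1]
 [608.4 312.3  62.7]]
```

View pics/w6.png

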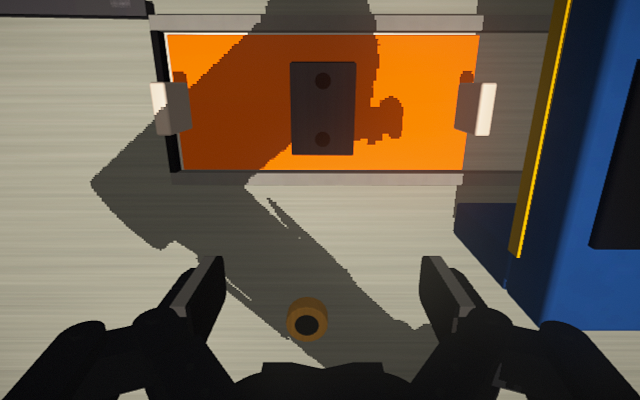

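The pile of four is square in the mark at (323,108); the left tab is at (170,107). Next I'll grip the left tab.

```bash
python3 -m creep '[[0.38,-0.77,0,0,1],[0.38,-0.78,0,0,1],[0.38,-0.78,0,0,1],[0.38,-0.78,0,0,1],[0,0,0.8,0,1],[0,0,1,0,1],[0,0,0.9,0,1],[0,0,0.6,0,1],[0,0,0.35,0,1],[0,0,0,0,1],[0,0,0,0,1]]'; python3 -m creep '[[0,0,0,0,0],[0,0,0,0,0],[0,0,0,0,0],[0,0,0,0,0],[0,0,0,0,0],[0,0,0,0,0],[0,0,0,0,0],[0,0,0,0,0]]' 40
```

```text
time_s: 29.7
position: [589.9, 307.1, 34.4]
ee_rot: [3.141, -0.0, -0.003]
force: [1.1, 0.1, -0.2]
opening: 85.2
finger_force: 0.0
time_s: 30.5
position: [589.2, 306.9, 34.7]
ee_rot: [3.142, -0.0, -0.002]
force: [-1.8, -1.7, 5.3]
opening: 11.2
finger_force: 41.2
```

```bash
python3 -m creep '[[0,0.1,0,0,0],[0,0.2,0,0,0],[0,0.3,0,0,0],[0,0.3,0,0,0],[0,0.3,0,0,0],[0,0.3,0,0,0],[0,0.3,0,0,0],[0,0.2,0,0,0],[0,0.1,0,0,0],[0,0,0,0,0]]' && python3 -m creep '[[0,0.1,0,0,0],[0,0.2,0,0,0],[0,0.3,0,0,0],[0,0.3,0,0,0],[0,0.3,0,0,0],[0,0.3,0,0,0],[0,0.3,0,0,0],[0,0.3,0,0,0],[0,0.2,0,0,0],[0,0.15,0,0,0],[0,0.1,0,0,0],[0,0,0,0,0],[0,0,0,0,0]]'
```

```text
time_s: 31.5
position: [589.9, 223.6, 34.6]
ee_rot: [-3.14, -0.002, -0.002]
force: [0.7, 3.5, 1.6]
opening: 11.5
finger_force: 40.9
time_s: 32.8
position: [589.6, 121.6, 34.6]
ee_rot: [-3.141, -0.002, -0.002]
force: [1.3, 4.0, 4.2]
opening: 11.1
finger_force: 41.2
```

```bash
python3 -m creep '[[0,0,0,0,1],[0,0,0,0,1],[0,0,0,0,1],[0,0,0,0,1],[0,0,0,0,1],[0,0,-0.5,0,1],[0,0,-1,0,1],[0,0,-1,0,1],[0,0,-1,0,1],[0,0,-1,0,1],[0,0,-0.7,0,1],[0,0,0,0,1]]' && python3 -m creep '[[0,0.7,0,0,1],[0,0.8,0,0,1],[0,0.8,0,0,1],[0,0.8,0,0,1],[0,0.8,0,0,1],[0,0.8,0,0,1],[0,0.8,0,0,1],[0,0.7,0,0,1],[0,0,0,0,1],[0,0,0,0,1]]'; python3 -c "
from h import *
p,d,c=cam('wrist'); cv2.imwrite('pics/w7.png',p[:,:,::-1]); P=hmap(c,d); m=(P[...,2]>57)&(P[...,2]<66)&(abs(P[...,0]-588)<40)&(P[...,1]<-60)
Q=P[m]; print('tab',len(Q), np.percentile(Q,[2,50,98],axis=0).round(1) if len(Q) else '')
m=(P[...,2]>130)&(P[...,2]<155); print('coil right face',np.percentile(P[m][:,1],[1,5]))
go(589.6,-126,35,0)"
```

```text
time_s: 34.0
position: [590.6, 121.5, 247.2]
ee_rot: [-3.139, -0.007, -0.002]
force: [0.5, 0.6, -0.3]
opening: 85.6
finger_force: 0.0
time_s: 35.0
position: [587.6, -127.7, 241.4]
ee_rot: [-3.141, 0.001, -0.004]
force: [0.1, -0.4, -0.8]
opening: 85.3
finger_force: 0.0
tab 468 [[ 570.7 -131.6   59.4]
 [ 589.9 -125.7   61.1]
 [ 608.5 -120.6   62.8]]
coil right face [-32.93190061 -32.47527197]
t 35.0 pos [ 587.7 -127.   241.5] yaw -0.2 shift units [ 0.05 -0.02  5.16] turn units -0.03
```

View pics/w7.png

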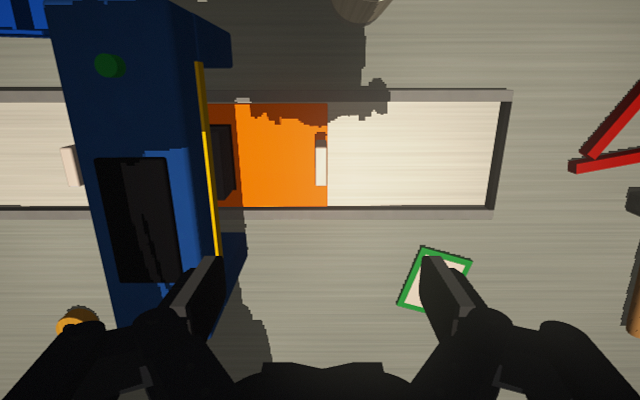

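The right tab is at (321,160), 94 mm clear of the coil's right face. Next I'll grip it and pull.

```bash
python3 -m creep '[[0.05,-0.02,0.8,-0.02,1],[0,0,1,0,1],[0,0,1,0,1],[0,0,1,0,1],[0,0,0.7,0,1],[0,0,0.5,0,1],[0,0,0.16,0,1],[0,0,0,0,1],[0,0,0,0,0],[0,0,0,0,0],[0,0,0,0,0],[0,0,0,0,0],[0,0,0,0,0],[0,0,0,0,0],[0,0,0,0,0],[0,0,0,0,0]]' 40
```

```text
time_s: 36.65
position: [590.3, -126.4, 36.3]
ee_rot: [3.141, -0.001, -0.0]
force: [-1.0, -1.1, 6.1]
opening: 11.2
finger_force: 40.7
```

```bash
python3 -m creep '[[0,0.1,0,0,0],[0,0.2,0,0,0],[0,0.3,0,0,0],[0,0.3,0,0,0],[0,0.3,0,0,0],[0,0.3,0,0,0],[0,0.3,0,0,0],[0,0.3,0,0,0],[0,0.3,0,0,0],[0,0.3,0,0,0],[0,0.3,0,0,0],[0,0.3,0,0,0],[0,0.3,0,0,0],[0,0.3,0,0,0],[0,0.2,0,0,0],[0,0.1,0,0,0],[0,0.1,0,0,0],[0,0.05,0,0,0],[0,0,0,0,0],[0,0,0,0,0]]' && python3 -m creep '[[0,0.04,0,0,0],[0,0.04,0,0,0],[0,0.04,0,0,0],[0,0,0,0,0]]'
```

```text
time_s: 38.65
position: [590.7, -299.2, 36.3]
ee_rot: [-3.141, -0.001, -0.0]
force: [-0.5, 7.5, 6.1]
opening: 11.1
finger_force: 40.9
time_s: 39.05
position: [590.7, -303.7, 36.3]
ee_rot: [-3.14, -0.001, -0.0]
force: [-0.6, 7.7, 6.8]
opening: 11.5
finger_force: 41.0
```

```bash
python3 -m creep '[[0,0.05,0,0,0],[0,0.05,0,0,0],[0,0.05,0,0,0],[0,0.03,0,0,0],[0,0,0,0,0]]' && python3 -m creep '[[0,0.03,0,0,0],[0,0.03,0,0,0],[0,0,0,0,0]]'&& python3 -m creep '[[0,0.03,0,0,0],[0,0.03,0,0,0],[0,0,0,0,0]]'
```

```text
time_s: 39.55
position: [590.7, -310.8, 36.3]
ee_rot: [-3.14, -0.001, -0.0]
force: [0.4, 8.9, 6.8]
opening: 11.1
finger_force: 41.0
time_s: 39.85
position: [590.7, -313.2, 36.3]
ee_rot: [-3.14, -0.001, -0.0]
force: [1.3, 10.0, 7.2]
opening: 11.1
finger_force: 41.0
time_s: 40.15
position: [590.7, -315.2, 36.3]
ee_rot: [-3.14, -0.001, -0.0]
force: [1.0, 12.4, 7.9]
opening: 10.9
finger_force: 41.1
```

```bash
python3 -m creep '[[0,0.03,0,0,0],[0,0.03,0,0,0],[0,0,0,0,0]]'&& python3 -m creep '[[0,0.03,0,0,0],[0,0,0,0,0],[0,0,0,0,0]]'
```

```text
time_s: 40.45
position: [590.7, -315.3, 36.3]
ee_rot: [-3.138, -0.001, 0.0]
force: [-0.5, 23.7, 12.2]
opening: 11.0
finger_force: 41.9
time_s: 40.75
position: [590.7, -315.4, 36.3]
ee_rot: [-3.137, -0.001, 0.0]
force: [-0.4, 29.2, 14.4]
opening: 11.4
finger_force: 42.2
```

The sled is at the stop. Relax, release, and look at the pile and pad.

```bash
python3 -m creep '[[0,-0.06,0,0,0],[0,0,0,0,1],[0,0,0,0,1],[0,0,0,0,1],[0,0,0,0,1],[0,0,0,0,1],[0,0,-0.8,0,1],[0,0,-1,0,1],[0,0,-1,0,1],[0,0,-0.8,0,1],[-0.5,-0.8,0,0,1],[-0.5,-0.8,0,0,1],[-0.5,-0.8,0,0,1],[0,-0.7,0,0,1],[0,0,0,0,1],[0,0,0,0,1]]'
cat >> h.py <<'E'
def pad(name=None):
    "white rectangle and green outline of the pad, top at z=6"
    p,d,c=cam("wrist")
    if name: cv2.imwrite(f"pics/{name}.png",p[:,:,::-1])
    h=cv2.cvtColor(p,cv2.COLOR_RGB2HSV)
    g=((h[...,0]>40)&(h[...,0]<85)&(h[...,1]>110)).astype(np.uint8)
    return rects(c,g,6,40,100)
E
python3 -c "
from h import *
print(pad('w8')); print(plates(56,tol=4))
p,d,c=cam('wrist'); P=hmap(c,d); m=(P[...,2]>57)&(P[...,2]<66)&(abs(P[...,0]-588)<40)&(P[...,1]<-240)
Q=P[m]; print('tab',len(Q), np.percentile(Q,[2,50,98],axis=0).round(1) if len(Q) else '')
go(588.2,-189.6,120,0)"
```

```text
time_s: 42.35
position: [530.2, -193.9, 180.2]
ee_rot: [3.141, -0.001, 0.001]
force: [-0.1, -0.6, -0.4]
opening: 85.2
finger_force: 0.0
[[420.8, -270.2, -17.1, 90.1, 70.1, 391.7, 268.7, 0.26]]
[[588.8, -190.3, -0.5, 69.5, 49.9, 317.7, 109.4, 0.98]]
tab 917 [[ 570.8 -319.5   57.6]
 [ 590.4 -313.1   61.1]
 [ 608.4 -308.1   62.6]]
t 42.5 pos [ 530.1 -194.9  179.5] yaw -0.1 shift units [ 1.45 -0.13  1.49] turn units -0.01
```

View pics/w8.png

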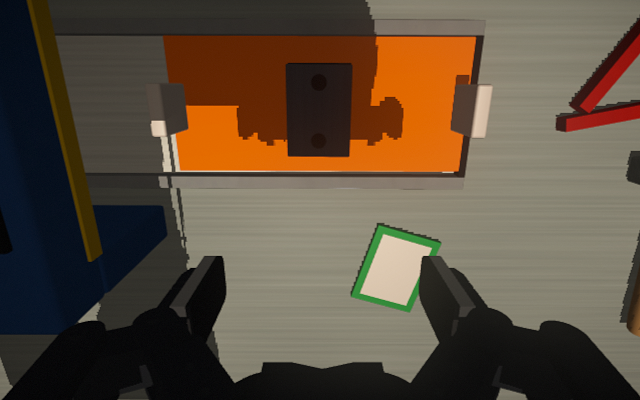

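Pile intact at (318,109), pad at (396,267). Next I'll unload the top plate.

```bash
python3 -m creep '[[0.7,-0.05,0,0,1],[0.78,-0.04,0,0,1],[0,0,0.8,0,1],[0,0,1,0,1],[0,0,0.8,0,1],[0,0,0.5,0,1],[0,0,0.12,0,1],[0,0,0,0,1],[0,0,0,0,1],[0,0,0,0,1]]'; python3 -c "
from h import *
go(589.5,-191,49.3,0)"
```

```text
time_s: 43.5
position: [590.2, -190.9, 52.4]
ee_rot: [3.141, -0.002, -0.001]
force: [-0.2, 0.0, 0.3]
opening: 85.3
finger_force: 0.0
t 43.5 pos [ 590.2 -190.9   52.4] yaw -0.0 shift units [-0.02  0.    0.08] turn units -0.01
```

```bash
python3 -m creep '[[-0.01,0,0.08,0,1],[0,0,0,0,1],[0,0,0,0,0],[0,0,0,0,0],[0,0,0,0,0],[0,0,0,0,0],[0,0,0,0,0],[0,0,0,0,0],[0,0,0,0,0]]' 60
```

```text
time_s: 44.4
position: [589.1, -190.7, 48.4]
ee_rot: [3.141, -0.001, -0.0]
force: [-1.4, 0.5, 5.7]
opening: 47.7
finger_force: 61.5
```

```bash
python3 -m creep '[[0,0,-0.2,0,0],[0,0,-0.8,0,0],[0,0,-1,0,0],[-0.5,0.2,0,0,0],[-0.8,0.4,0,0,0],[-0.8,0.4,0,0,0],[-0.8,0.4,0,0,0],[-0.8,0.4,0,0,0],[-0.5,0.2,0,0,0],[0,0,0,0.7,0],[0,0,0,0.8,0],[0,0,0,0.8,0],[0,0,0,0.55,0],[0,0,0,0,0],[0,0,0,0,0],[0,0,0,0,0]]'; python3 -c "
from h import *
s=manip.read_state(); print(s['position'],s['opening'],s['finger_force'])
print(plates(s['position'][2]+7,tol=5)); print('pile',plates(46,tol=3),plates(56,tol=3)); go(420.8,-270.2,20,-17.1)"
```

```text
time_s: 46.0
position: [420.8, -270.5, 127.7]
ee_rot: [-3.142, 0.0, -0.298]
force: [0.2, 0.1, -2.5]
opening: 47.6
finger_force: 62.9
[ 420.77977321 -270.4952566   127.6852717 ] 47.60815319690695 62.90011167526245
[[421.3, -269.9, -17.7, 71.8, 61.4, 322.6, 257.4, 0.8]]
pile [[568.6, -190.9, 89.1, 51.2, 31.7, 121.4, 20.2, 0.74]] []
t 46.1 pos [ 420.8 -270.5  127.7] yaw -17.1 shift units [-0.   -0.01  2.69] turn units 0.0
```

```bash
python3 -m creep '[[0.02,0.01,0.7,0,0],[0,0,1,0,0],[0,0,0.7,0,0],[0,0,0.4,0,0],[0,0,0.05,0,0],[0,0,0,0,0],[0,0,0,0,0],[0,0,0,0,0],[0,0,0,0,0]]'; python3 -c "
from h import *
go(421.4,-271,9,-17.1)"
```

```text
time_s: 47.05
position: [422.0, -271.3, 14.7]
ee_rot: [-3.141, -0.002, -0.299]
force: [-0.1, 0.4, -2.3]
opening: 47.8
finger_force: 62.9
t 47.0 pos [ 422.  -271.3   14.7] yaw -17.1 shift units [-0.02 -0.    0.14] turn units -0.0
```

```bash
python3 -m creep '[[-0.01,0,0.1,0,0],[0,0,0,0,0],[0,0,0,0,0]]'; python3 -m creep '[[0,0,0.04,0,0],[0,0,0,0,0],[0,0,0,0,0]]'
```

```text
time_s: 47.35
position: [420.9, -271.0, 9.6]
ee_rot: [3.142, 0.0, -0.299]
force: [-0.1, -0.2, -2.3]
opening: 47.5
finger_force: 62.9
time_s: 47.65
position: [421.2, -271.1, 8.4]
ee_rot: [3.142, -0.0, -0.299]
force: [-0.7, 0.9, 4.3]
opening: 47.7
finger_force: 63.6
```

```bash
python3 -m creep '[[0,0,0,0,1],[0,0,0,0,1],[0,0,0,0,1],[0,0,0,0,1],[0,0,-0.5,0,1],[0,0,-1,0,1],[0,0,-1,0,1],[0,0,-0.3,0,1],[0,0,0,0,1],[0,0,0,0,1]]'; python3 -c "
from h import *
print(pad()); print(plates(16,tol=4)); go(588.8,-190.3,118,0)"
```

```text
time_s: 48.65
position: [420.6, -270.8, 119.6]
ee_rot: [-3.141, 0.0, -0.299]
force: [-0.8, 1.0, -0.1]
opening: 85.4
finger_force: 0.0
[[419.1, -270.1, -17.2, 76.8, 56.6, 323.0, 186.7, 0.97], [420.5, -270.5, -17.2, 89.0, 69.4, 322.8, 184.5, 0.99]]
[[421.6, -270.6, -17.4, 69.9, 49.9, 322.4, 187.8, 0.98]]
t 48.8 pos [ 420.1 -270.8  118.8] yaw -17.1 shift units [ 3.44 -3.17  0.01] turn units -2.86
```

```bash
python3 -m creep '[[0,0,0,-0.7,1],[0,0,0,-0.8,1],[0,0,0,-0.8,1],[0,0,0,-0.56,1],[0.68,-0.5,0,0,1],[0.68,-0.5,0,0,1],[0.68,-0.5,0,0,1],[0.68,-0.5,0,0,1],[0,0,0,0,1],[0,0,0,0,1],[0,0,0,0,1]]'; python3 -c "
from h import *
print('pile',plates(46,tol=3)); go(589,-191,39.5,0)"
```

```text
time_s: 49.85
position: [528.6, -191.2, 119.0]
ee_rot: [-3.141, 0.002, 0.0]
force: [-1.3, -0.6, -0.7]
opening: 85.5
finger_force: 0.0
pile [[489.0, -11.4, 59.6, 65.1, 30.2, 75.9, 259.3, 0.12], [588.8, -190.1, 0.1, 69.2, 49.8, 322.0, 111.3, 0.98]]
t 49.9 pos [ 528.7 -191.4  119.4] yaw -0.0 shift units [ 1.51 -0.01  1.99] turn units -0.0
```

```bash
python3 -m creep '[[0.7,0,0,0,1],[0.82,-0.01,0,0,1],[0,0,0.6,0,1],[0,0,0.8,0,1],[0,0,0.5,0,1],[0,0,0.08,0,1],[0,0,0,0,1],[0,0,0,0,1],[0,0,0,0,1],[0,0,0,0,1],[0,0,0,0,1]]'; python3 -c "
from h import *
go(589.3,-191,38.8,0)"
```

```text
time_s: 51.0
position: [590.9, -190.6, 41.7]
ee_rot: [3.142, -0.001, 0.001]
force: [0.6, 0.7, 0.1]
opening: 85.6
finger_force: 0.0
t 51.0 pos [ 590.9 -190.6   41.7] yaw 0.0 shift units [-0.04  0.01  0.07] turn units 0.01
```

```bash
python3 -m creep '[[-0.02,0.01,0.06,0,1],[0,0,0,0,1],[0,0,0,0,0],[0,0,0,0,0],[0,0,0,0,0],[0,0,0,0,0],[0,0,0,0,0],[0,0,0,0,0],[0,0,0,0,0]]' 60; python3 -m creep '[[0,0,-0.2,0,0],[0,0,-0.8,0,0],[0,0,-1,0,0],[-0.5,0.2,0,0,0],[-0.8,0.4,0,0,0],[-0.8,0.4,0,0,0],[-0.8,0.4,0,0,0],[-0.8,0.4,0,0,0],[-0.5,0.2,0,0,0],[0,0,0,0.7,0],[0,0,0,0.8,0],[0,0,0,0.8,0],[0,0,0,0.55,0],[0,0,0,0,0],[0,0,0,0,0],[0,0,0,0,0]]'; python3 -c "
from h import *
s=manip.read_state()
print(plates(s['position'][2]+7,tol=5)); go(421,-271.1,20,-17.1)"
```

```text
time_s: 51.9
position: [590.0, -191.0, 39.0]
ee_rot: [3.141, -0.001, 0.001]
force: [-1.7, 1.2, 4.8]
opening: 47.4
finger_force: 61.6
time_s: 53.5
position: [421.9, -271.0, 118.5]
ee_rot: [-3.142, 0.0, -0.297]
force: [-0.0, 0.2, -2.6]
opening: 47.4
finger_force: 62.7
[[421.8, -270.3, -17.0, 70.7, 61.4, 322.5, 258.5, 0.81]]
t 53.5 pos [ 421.8 -271.   118.5] yaw -17.0 shift units [-0.02  0.01  2.46] turn units 0.02
```

```bash
python3 -m creep '[[0,0,0.7,0.02,0],[0,0,0.8,0,0],[0,0,0.6,0,0],[0,0,0.3,0,0],[0,0,0,0,0],[0,0,0,0,0],[0,0,0,0,0],[0,0,0,0,0]]'; python3 -c "
from h import *
go(421.6,-271.1,19,-17.1)"
```

```text
time_s: 54.35
position: [422.6, -271.2, 23.5]
ee_rot: [-3.141, -0.002, -0.3]
force: [0.3, 1.1, -2.5]
opening: 47.9
finger_force: 62.7
t 54.4 pos [ 422.6 -271.2   23.5] yaw -17.2 shift units [-0.02  0.    0.11] turn units -0.01
```

```bash
python3 -m creep '[[-0.01,0,0.07,0,0],[0,0,0,0,0],[0,0,0,0,0]]'; python3 -m creep '[[0,0,0.04,0,0],[0,0,0,0,0],[0,0,0,0,0]]'
```

```text
time_s: 54.65
position: [421.4, -270.9, 19.8]
ee_rot: [-3.142, -0.0, -0.3]
force: [0.0, -0.1, -2.0]
opening: 47.6
finger_force: 62.7
time_s: 54.95
position: [421.7, -271.0, 18.9]
ee_rot: [3.141, -0.001, -0.3]
force: [-1.8, 2.8, 9.9]
opening: 47.1
finger_force: 64.0
```

```bash
python3 -m creep '[[0,0,0,0,1],[0,0,0,0,1],[0,0,0,0,1],[0,0,0,0,1],[0,0,-0.5,0,1],[0,0,-1,0,1],[0,0,-1,0,1],[0,0,0,0,1],[0,0,0,0,1]]'; python3 -c "
from h import *
print(pad()); print(plates(26,tol=4)); go(421,-271,118,-17.1)"; python3 -m creep '[[0,0,0,-0.7,1],[0,0,0,-0.8,1],[0,0,0,-0.8,1],[0,0,0,-0.56,1],[0.67,-0.5,0,0,1],[0.67,-0.5,0,0,1],[0.67,-0.5,0,0,1],[0.67,-0.5,0,0,1],[0,0,0,0,1],[0,0,0,0,1],[0,0,0,0,1]]'; python3 -c "
from h import *
print('pile',plates(36,tol=3)); go(589.3,-191,29.3,0)"
```

```text
time_s: 55.85
position: [422.0, -271.0, 119.1]
ee_rot: [-3.141, -0.003, -0.3]
force: [0.0, -0.1, 0.1]
opening: 85.3
finger_force: 0.0
[[420.3, -270.4, -17.1, 90.0, 69.4, 321.8, 182.1, 0.24]]
[[421.1, -270.2, -17.2, 69.7, 49.9, 322.6, 194.3, 0.98]]
t 56.0 pos [ 420.8 -270.7  117.4] yaw -17.2 shift units [ 0.01  0.   -0.02] turn units -0.02
time_s: 57.05
position: [527.5, -191.2, 117.0]
ee_rot: [-3.141, 0.002, -0.001]
force: [0.1, -1.1, -0.5]
opening: 85.1
finger_force: 0.0
pile [[489.8, -5.6, 63.8, 73.9, 30.5, 76.5, 251.9, 0.11], [588.6, -190.0, -0.0, 69.4, 49.9, 321.6, 108.7, 0.98]]
t 57.1 pos [ 527.5 -191.4  117.3] yaw -0.1 shift units [ 1.55 -0.01  2.2 ] turn units -0.01
```

```bash
python3 -m creep '[[0.7,0,0,0,1],[0.83,-0.01,0,-0.01,1],[0,0,0.7,0,1],[0,0,0.8,0,1],[0,0,0.5,0,1],[0,0,0.13,0,1],[0,0,0,0,1],[0,0,0,0,1],[0,0,0.07,0,1],[0,0,0,0,1],[0,0,0,0,1]]'; python3 -m creep '[[0,0,0,0,0],[0,0,0,0,0],[0,0,0,0,0],[0,0,0,0,0],[0,0,0,0,0],[0,0,0,0,0],[0,0,0,0,0]]' 60
```

```text
time_s: 58.2
position: [590.2, -190.6, 30.8]
ee_rot: [-3.142, -0.001, 0.001]
force: [-0.4, -0.5, -0.2]
opening: 85.5
finger_force: 0.0
time_s: 58.9
position: [590.1, -190.7, 30.9]
ee_rot: [3.141, -0.001, 0.001]
force: [-1.7, 0.5, 5.3]
opening: 47.1
finger_force: 60.5
```

Slightly high; I'll re-grip 2 mm lower.

```bash
python3 -m creep '[[0,0,0,0,0.8],[0,0,0,0,0.8],[0,0,0.05,0,0.8],[0,0,0,0,0.8],[0,0,0,0,0],[0,0,0,0,0],[0,0,0,0,0],[0,0,0,0,0],[0,0,0,0,0],[0,0,0,0,0]]' 60;  python3 -m creep '[[0,0,-0.2,0,0],[0,0,-0.8,0,0],[0,0,-1,0,0],[0,0,-0.25,0,0],[-0.5,0.2,0,0,0],[-0.8,0.4,0,0,0],[-0.8,0.4,0,0,0],[-0.8,0.4,0,0,0],[-0.8,0.4,0,0,0],[-0.5,0.2,0,0,0],[0,0,0,0.7,0],[0,0,0,0.8,0],[0,0,0,0.8,0],[0,0,0,0.55,0],[0,0,0,0,0],[0,0,0,0,0],[0,0,0,0,0]]'; python3 -c "
from h import *
s=manip.read_state()
print(plates(s['position'][2]+7,tol=5)); go(421.4,-271.1,32,-17.1)"
```

```text
time_s: 59.9
position: [590.0, -190.7, 28.5]
ee_rot: [3.141, -0.0, 0.001]
force: [-2.1, 0.6, 5.9]
opening: 47.3
finger_force: 62.0
time_s: 61.6
position: [422.0, -270.7, 118.0]
ee_rot: [-3.142, 0.0, -0.297]
force: [-0.4, -0.3, -1.6]
opening: 47.6
finger_force: 62.8
[[421.8, -269.9, -17.0, 71.8, 61.4, 322.3, 258.9, 0.8]]
t 61.6 pos [ 422.  -270.7  118. ] yaw -17.0 shift units [-0.01  0.01  2.15] turn units 0.02
```

```bash
python3 -m creep '[[0,0.01,0.6,0.02,0],[0,0,0.8,0,0],[0,0,0.5,0,0],[0,0,0.25,0,0],[0,0,0,0,0],[0,0,0,0,0],[0,0,0,0,0],[0,0,0,0,0]]'; python3 -m creep '[[-0.01,0,0.06,0,0],[0,0,0,0,0],[0,0,0,0,0]]'
```

```text
time_s: 62.45
position: [422.6, -271.3, 33.1]
ee_rot: [-3.141, -0.002, -0.3]
force: [0.4, 0.7, -2.4]
opening: 47.6
finger_force: 62.8
time_s: 62.75
position: [421.4, -271.0, 29.8]
ee_rot: [-3.142, -0.0, -0.3]
force: [0.2, -1.0, -2.3]
opening: 47.6
finger_force: 62.8
```

```bash
python3 -m creep '[[0.01,0,0.04,0,0],[0,0,0,0,0],[0,0,0,0,0]]'
```

```text
time_s: 63.05
position: [421.9, -271.2, 28.5]
ee_rot: [3.141, -0.0, -0.3]
force: [-1.7, 1.8, 4.7]
opening: 47.8
finger_force: 63.6
```

```bash
python3 -m creep '[[0,0,0,0,1],[0,0,0,0,1],[0,0,0,0,1],[0,0,0,0,1],[0,0,-0.5,0,1],[0,0,-1,0,1],[0,0,-0.75,0,1],[0,0,0,0,1],[0,0,0,0,1]]'; python3 -c "
from h import *
print(plates(36,tol=4)); go(421,-271,118,-17.1)"; python3 -m creep '[[0,0,0,-0.7,1],[0,0,0,-0.8,1],[0,0,0,-0.8,1],[0,0,0,-0.56,1],[0.67,-0.5,0,0,1],[0.67,-0.5,0,0,1],[0.67,-0.5,0,0,1],[0.67,-0.5,0,0,1],[0,0,0,0,1],[0,0,0,0,1],[0,0,0,0,1]]'; python3 -c "
from h import *
print('pile',plates(26,tol=3)); go(589.3,-191,19,0)"
```

```text
time_s: 63.95
position: [422.2, -271.1, 118.7]
ee_rot: [-3.141, -0.002, -0.3]
force: [-0.3, 0.5, -0.7]
opening: 85.4
finger_force: 0.0
[[421.9, -270.4, -17.2, 69.8, 49.8, 322.5, 199.1, 0.98]]
t 64.0 pos [ 421.5 -270.9  117.8] yaw -17.2 shift units [-0.01  0.   -0.  ] turn units -0.02
time_s: 65.1
position: [527.9, -191.3, 117.0]
ee_rot: [-3.141, 0.002, -0.001]
force: [-0.2, -0.3, -0.5]
opening: 85.6
finger_force: 0.0
pile [[490.5, -0.7, 66.1, 82.7, 31.6, 80.1, 245.7, 0.1], [589.6, -189.9, -0.0, 69.7, 49.9, 321.2, 106.9, 0.98]]
t 65.2 pos [ 527.9 -191.5  117.4] yaw -0.1 shift units [ 1.54 -0.01  2.46] turn units -0.01
```

```bash
python3 -m creep '[[0.7,0,0,0,1],[0.84,-0.02,0,-0.01,1],[0,0,0.7,0,1],[0,0,0.9,0,1],[0,0,0.6,0,1],[0,0,0.2,0,1],[0,0,0,0,1],[0,0,0,0,1],[0,0,0.08,0,1],[0,0,0,0,1],[0,0,0,0,1]]'
```

```text
time_s: 66.25
position: [591.0, -190.4, 19.7]
ee_rot: [3.142, -0.001, 0.001]
force: [0.3, 0.9, 0.5]
opening: 85.6
finger_force: 0.0
```

```bash
python3 -m creep '[[0,0,0.02,0,1],[0,0,0,0,0],[0,0,0,0,0],[0,0,0,0,0],[0,0,0,0,0],[0,0,0,0,0],[0,0,0,0,0],[0,0,0,0,0]]' 60;  python3 -m creep '[[0,0,-0.2,0,0],[0,0,-0.8,0,0],[0,0,-1,0,0],[0,0,-0.5,0,0],[-0.5,0.2,0,0,0],[-0.8,0.4,0,0,0],[-0.8,0.4,0,0,0],[-0.8,0.4,0,0,0],[-0.8,0.4,0,0,0],[-0.5,0.2,0,0,0],[0,0,0,0.7,0],[0,0,0,0.8,0],[0,0,0,0.8,0],[0,0,0,0.55,0],[0,0,0,0,0],[0,0,0,0,0],[0,0,0,0,0]]'; python3 -c "
from h import *
s=manip.read_state()
print(plates(s['position'][2]+7,tol=5)); go(421.7,-271.1,42,-17.1)"
```

```text
time_s: 67.05
position: [590.9, -190.5, 18.7]
ee_rot: [3.141, -0.001, 0.001]
force: [-1.3, 0.6, 5.5]
opening: 47.8
finger_force: 61.5
time_s: 68.75
position: [422.7, -270.4, 118.1]
ee_rot: [-3.142, 0.0, -0.297]
force: [0.2, 0.6, -3.0]
opening: 47.8
finger_force: 62.7
[[422.6, -269.7, -17.0, 71.8, 61.4, 322.4, 258.9, 0.8]]
t 68.8 pos [ 422.7 -270.5  118.1] yaw -17.0 shift units [-0.02  0.02  1.9 ] turn units 0.02
```

```bash
python3 -m creep '[[-0.02,0.02,0.5,0.02,0],[0,0,0.7,0,0],[0,0,0.45,0,0],[0,0,0.25,0,0],[0,0,0,0,0],[0,0,0,0,0],[0,0,0,0,0],[0,0,0,0,0]]'; python3 -m creep '[[0,0,0.06,0,0],[0,0,0,0,0],[0,0,0,0,0]]'
```

```text
time_s: 69.6
position: [422.4, -271.2, 43.0]
ee_rot: [-3.141, -0.002, -0.3]
force: [-0.4, 0.8, -2.9]
opening: 47.7
finger_force: 62.7
time_s: 69.9
position: [421.7, -271.0, 39.8]
ee_rot: [3.142, -0.0, -0.3]
force: [0.5, -0.2, -2.5]
opening: 47.8
finger_force: 62.7
```

```bash
python3 -m creep '[[0,0,0.04,0,0],[0,0,0,0,0],[0,0,0,0,0]]' && python3 -m creep '[[0,0,0,0,1],[0,0,0,0,1],[0,0,0,0,1],[0,0,0,0,1],[0,0,-0.5,0,1],[0,0,-1,0,1],[0,0,-1,0,1],[0,0,0,0,1],[0,0,0,0,1]]'; python3 -c "
from h import *
print(pad('w9')); print(plates(46,tol=4))
p,d,c=cam('wrist'); P=hmap(c,d); m=(P[...,2]>57)&(P[...,2]<66)&(abs(P[...,0]-588)<40)&(P[...,1]<-240)
Q=P[m]; print('tab',len(Q), np.percentile(Q,[2,50,98],axis=0).round(1) if len(Q) else '')
p,d,c=cam('top'); cv2.imwrite('pics/top9.png',p[:,:,::-1])"
```

```text
time_s: 70.2
position: [421.9, -271.1, 38.6]
ee_rot: [3.141, -0.001, -0.3]
force: [-1.4, 2.7, 4.5]
opening: 47.5
finger_force: 63.5
time_s: 71.1
position: [422.3, -271.1, 139.1]
ee_rot: [-3.141, -0.003, -0.3]
force: [0.7, 0.5, -1.0]
opening: 84.9
finger_force: 0.0
[[420.4, -270.4, -17.2, 89.6, 69.5, 323.1, 171.5, 0.21]]
[[421.4, -270.2, -17.2, 69.7, 49.8, 322.6, 194.3, 0.98]]
tab 0
```

View pics/w9.png

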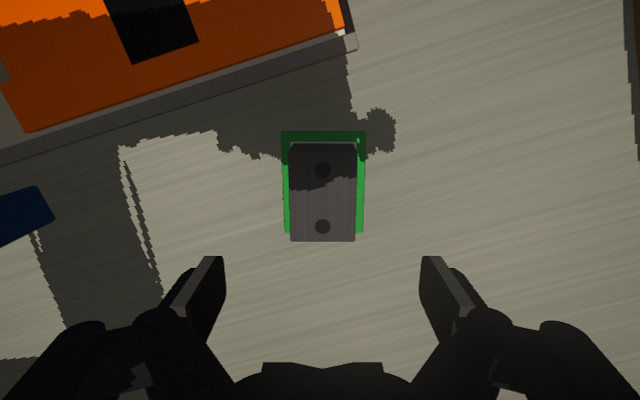

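View pics/top9.png

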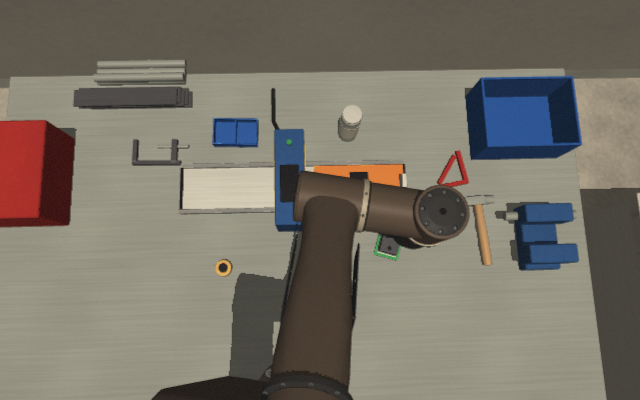

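The pile of four sits centred on the pad, at (322,192) in the wrist view and within about 1 mm of the pad's centre. In the top view the sled is at the far end and everything else looks unmoved.

```bash
python3 -m creep '[[0,0,-0.5,0,1],[0,0,-0.5,0,1],[0,0,0,0,1],[0,0,0,0,1],[0,0,0,0,1]]'; python3 -c "
from h import *
print(plates(46,tol=4)[-1:])
from rig import job; print(job.close_job())"
```

```text
time_s: 71.8
position: [421.0, -270.7, 176.9]
ee_rot: [-3.142, 0.002, -0.3]
force: [-0.3, -1.1, -0.0]
opening: 85.3
finger_force: 0.0
[[421.3, -270.2, -17.2, 70.2, 49.8, 322.3, 179.7, 0.97]]
the job is handed in; nothing more can be done
None
```

The job is handed in at about 72 s: all four plates went through the coil on the sled and are piled on the green pad within about 1 mm of its centre, with the sled left at the far stop.

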